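Clip the second handpiece rest onto the bench rail and index it

TASK

Clip the loose handpiece rest onto the bench rail, to the left of the identical rest that is already there and the same way round: hold it tilted to hook its fixed lip under the rail's near edge, then press it down by feel until the sprung jaw snaps under the far edge. Then push it along the rail until its sprung pin drops into the slot in the steel index strip and it sits flat there, so that the handpiece can lie across both rests; force nothing and leave the other things on the bench alone.

Things in the scene. Friction and masses are not known exactly. Their poses are not given: they have to be found in the camera images.
- rest: The loose handpiece rest, 83 x 30 x 62 mm, 0.19 kg: a grey clip with sole plate, pillar and cork-lined U groove on top. Origin between its feet, 13 mm below rest_seat. Axes: x from its hook (-x) to its sprung jaw and thumb plate (+x), y along the groove, z up. It starts standing on its hook and jaw on the bench, jaw turned away from the robot.
- rest_middle (a point): Middle of the loose rest's pillar, where it is grasped across y (30 mm wide): a block 42 x 30 mm, from 21 to 48 mm above the feet, with two prongs 5 mm thick up to 62 mm. This point is 36 mm above the feet. Axes as the rest.
- rest_seat (a point): On the underside of the loose rest's sole, midway between hook and jaw; comes to lie on the rail's top. From here (mm): pillar middle (-10,0,23). Sole x -37 to 44, z 0 to 8. Hook: wall x -37 to -31, z -13 to 0, with lip x -31 to -25, z -13 to -8 (8 mm gap for the 4 mm flange). Jaw tooth: reaches in to x 27 at z -6; below that a lead-in slope, 25 degrees from the vertical, down to z -13.
- rest_thumb (a point): Middle of the top of the loose rest's ribbed thumb plate, where it is pressed: 28 mm toward the jaw from rest_seat and 8 mm above it. The plate runs x 11 to 44 from rest_seat, 30 mm wide, beside the pillar, whose prongs stand 41 mm higher. Axes as the rest.
- rest_jaw (a joint): Sprung jaw of the loose rest: 0 shut (where its spring holds it), grows to 0.6 as it swings outward. Hooked and let go, the rest lies tilted about 10 degrees with the tooth on the rail's far edge; 7 to 10 N down on the thumb plate swings the jaw to about 0.3, then it springs back to 0 below the flange and cannot be lifted off.
- rail_top (a point): Centre of the top of the fixed aluminium T rail, 28 mm above the bench; x across it away from the robot, y along it to the robot's left. Flange x -30 to 30, 4 mm thick, 300 mm long; 19 mm free below it. End caps stand 6 mm above the top. A steel strip 11 mm wide is let in flush along the middle; its one cross slot, 9 mm wide, is 115 to 165 mm left of mate_seat: its place is not reported.
- rail: The rail as a whole, screwed down; origin on the bench, 28 mm below rail_top, same axes. More than 60 N between rest and rail counts as forcing. Around the work: a partition at the right (y -0.25 to -0.23, x 0.20 to 0.90, top 0.44 m above the bench), which an arm that starts to its right must come over, and a wall shelf from x 0.70 on, its underside 0.45 m above the bench.
- mate_seat (a point): The identical rest that is already clipped to the rail near its right end and does not move: the same point of it as rest_seat (on the rail's top), same axes, hook at the rail's near edge.
- handpiece: Micromotor handpiece, 29 mm thick, 179 mm long, lying on the bench in front of the rail; origin at its middle on the bench. To be left alone.
- loupe: Black eye loupe, 35 mm across, 20 mm high, at the right; origin at its middle on the bench. To be left alone.
- parts_tin: Small white round tin, 46 mm across, 18 mm high, at the right; origin at its middle on the bench. To be left alone.
- tweezers: Steel tweezers, 128 mm long, at the near left; origin at their middle on the bench. To be left alone.
- rest_pin (a joint): Sprung locating pin of the loose rest, steel, 6 mm thick, in the sole below rest_seat: 0 = out (3 mm below the sole), about 0.003 (m) while the sole lies flat on the rail or strip beside the slot, back to 0 when it has dropped into the slot; the rest is then held and a sideways push meets a firm stop. Its spring is weak (0.5 N); flat on the rail, the rest slides along it with 1 to 3 N.
Not all that is in view belongs to the job. Leave any green or pink look-alike of the rest alone.

How it is judged:
By the outcome, as a careful person would: the job done as asked, in the order asked, and still so for the second after the job is handed in, with the robot touching nothing.
It also fails if it takes over 67 s, if anything falls off the work surface, if the arm or the gripper's body presses on something with over 40 N, if the wrist force passes 120 N, or if a joint passes its speed limit or range.

ROBOT

A 6-joint arm with a two-finger parallel gripper is mounted at the origin on a cart in front of the work surface, level with it; the furniture and walls round the work are solid. World frame = base frame: x ahead of the robot, y to its left, z up, the work surface at z = 0. Lengths are in m, angles in rad, forces in N, time in s.
With the tool pointing down it reaches from about 0.325 to 0.775 m from the base axis. Payload 9.3 kg.
Tool frame: the origin (TCP) lies midway between the tips of the shut fingers; the grasp point (between the pads) lies 19 mm behind it (bot.tcp_to_grasp is the distance from the TCP to the grasp point, in m); z points along the fingers, y is the direction in which the jaws open and shut (so a half turn about z gives the same grasp; the last joint's range is limited). The gripper opens to 85 mm and grips with 20 to 120 N. Pads are 22 mm wide; open, the fingers measure 114 mm over their backs; the gripper's body (76 mm by 85 mm) begins 54 mm behind the grasp point. The pads swing forward as they close: fully open they stand 13 mm farther back than shut.
Start: joints at [-1.319, 0.259, 0.021, 1.334, 0, 1.418], TCP at [0.217, -0.506, 0.231] pointing down, gripper open.
Joint ranges: [-3.04, 3.04], [-0.91, 1.82], [-1.04, 1.36], [-1.92, 1.95], [-1.52, 1.45], [-3.14, 3.14]. Speed limits (rad/s): [2.22, 2.22, 2.79, 3.14, 3.14, 3.14].

INTERFACE

Orientations are given as a unit quaternion [x, y, z, w].
In Python, from rig import bot gives the robot as it stands.
- The arm moves only by the tool apply_moves, never from a script. Its argument "steps" is a list of rows, each a list of 2 entries, a list of its own where there are three numbers: the shift along the tool's x, y, z in cm, then the turn, a rotation vector about the tool's x, y, z in rad. In form: [[[tx, ty, tz], [rx, ry, rz]], ...]. A call has 1 to 12 rows; each row is the pose to reach, as a shift and turn from the pose commanded when the call began, along the tool's axes at that moment; what a row does not reach only later rows make up. A row lasts 1/10 s, in which the tool goes at most 50 mm and 8.59 degrees, less where a joint would pass 70% of its speed; a pose out of reach is approached as far as the arm can. A call with a gripper value outside its range is refused whole. "fingers" is the finger opening in cm, from 0 to 8.54, set as the call begins (left out, the last holds). The fingers move at their own pace and stop on an object; "force" is the grip in N (left out, the last holds). Time passes only in rows, so rows that repeat a pose let the fingers close. It gives the time, the measured TCP pose, the force and the opening at its end, in the units of the state.
- bot.read_state(): the state, without advancing time (a new reading comes with each control period).
- bot.camera(name): name is "scene" or "top"; returns a dict with "color" (400x640x3 uint8, blue, green, red), "fx", "fy", "cx", "cy" (pixels), "R" (3x3) and "t" (3): a world point X has camera coordinates R X + t. Camera axes: x right, y down, z forward; pixel columns grow to the right and rows downward; lengths in m; the calibration is good to about 2 mm. A picture is of the moment at which its call begins. There is no depth.
- bot.hand_in(): hands the job in, once; it reports no verdict.
The state is a dict: "time": time; "joint_pos": joint angles; "qd": joint speeds; "effort": joint torques, N m; "position": TCP position; "tcp_rot": TCP orientation; "ft_force": force on the tool from outside, world axes, zero at the start; "wrist_torque": the same for the moment, N m; "width": opening from 0.0 (shut) to 1.0 (fully open).
Only numpy, scipy, OpenCV 4.12 (cv2) and the standard library are available. Lean on these libraries where they do the work, as an engineer would, in place of code of your own. Each camera call takes 0.05 s, during which the arm holds its last target. There are 200 camera calls.

## Working session

There is one attempt and no reset: what is moved stays moved. The work goes in short steps, Python scripts to look and compute and a tool call to move; the robot and the scene stay as the last step left them, time stands still between calls to the robot, and variables do not carry over. Pictures are saved under pics/ and viewed, about 8 in all and at most 12, crops included, and the job is handed in when it is done.

Besides the shell and the picture viewer there is one more tool, called as name(argument=value, ...), one argument or row to a line, values as JSON. apply_moves: Moves the arm, as the interface text tells. Its arguments: {"type":"object","properties":{"steps":{"type":"array","items":{"type":"array"}},"fingers":{"type":"number"},"force":{"type":"number"}},"required":["steps"]}

```bash
mkdir -p pics; ls
python3 - <<'E'
from rig import bot
import cv2
print(bot.read_state())
for n in("scene","top"):
    c=bot.camera(n); cv2.imwrite(f"pics/{n}0.png",c["color"]); print(n,{k:(v.tolist() if hasattr(v,'tolist') else v) for k,v in c.items() if k!='color'})
print(bot.tcp_to_grasp)
E
```

```text
pics
{'time': 0.0, 'joint_pos': array([-1.31857419e+00,  2.59207614e-01,  2.07784320e-02,  1.33370374e+00,
        3.16512304e-05,  1.41821582e+00]), 'qd': array([-0.00042898,  0.0002385 ,  0.00121649,  0.00074323,  0.00053284,
        0.00019879]), 'effort': array([ 2.72310954e-04, -5.55646062e+01,  3.44524670e+01,  1.37039577e-02,
       -1.46069915e-04,  4.69859927e-06]), 'position': array([ 0.21655628, -0.50527724,  0.23066435]), 'tcp_rot': array([ 9.79586466e-01,  2.01022159e-01, -1.74753891e-05, -6.68256620e-04]), 'ft_force': array([ 0.14305242, -0.20456025,  0.74699485]), 'wrist_torque': array([ 0.02302938, -0.03278495, -0.00107776]), 'width': 0.9990642234869028}
scene {'fx': 362.1304242305033, 'fy': 362.1304242305033, 'cx': 319.1008500592513, 'cy': 202.16782336447696, 'R': [[-0.3863170965640154, -0.9223395455308139, 0.006990254098447136], [-0.595143354084308, 0.24346842948610278, -0.7658508418307385], [0.7046726112114972, -0.30002147688720937, -0.6429802675158767]], 't': [0.28290650396959544, 0.28667334652568344, 0.6477921225011988]}
top {'fx': 404.0787190618037, 'fy': 404.0787190618037, 'cx': 318.41102131014685, 'cy': 194.18236756704746, 'R': [[0.025037953120064016, -0.9996864850209874, -0.00018047143924495437], [-0.9979494475947703, -0.02498380915603363, -0.05892969816101005], [0.05890671395393167, 0.0016555803930360339, -0.9982621189370615]], 't': [0.10518656578995714, 0.45869646028120403, 0.9825186073037763]}
0.0187
```

View pics/scene0.png

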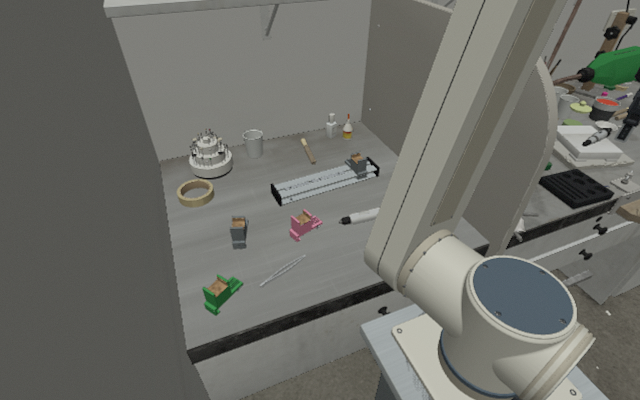

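View pics/top0.png

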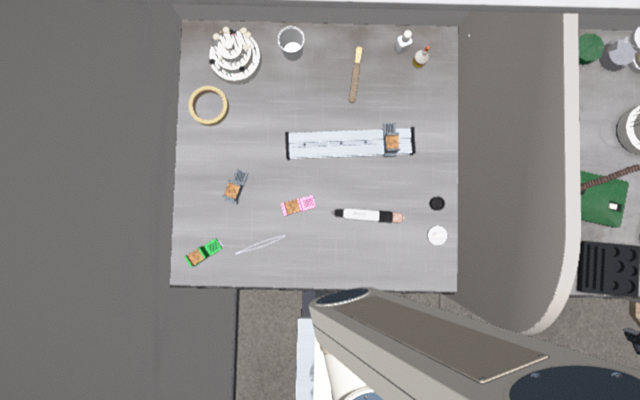

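The scene shows four candidates in the top view: grey loose rest (236,186), green look-alike (204,252), pink look-alike (298,205) and the grey mate already on the rail (391,138). The grey one at (236,186) is my choice. I'll check it and the rail in one enlarged view.

Run:
```python
import cv2,numpy as np
a=cv2.imread("pics/top0.png")
r=cv2.resize(a[160:215,205:270],None,fx=5,fy=5,interpolation=cv2.INTER_CUBIC)
m=cv2.resize(a[115:165,370:425],None,fx=5,fy=5,interpolation=cv2.INTER_CUBIC)
l=cv2.resize(a[115:170,275:430],None,fx=5,fy=5,interpolation=cv2.INTER_CUBIC)
out=np.zeros((560,780,3),np.uint8); out[:275,:325]=r; out[:250,340:615]=m; out[280:555,:775]=l
cv2.imwrite("pics/c1.png",out)
```

```text
(no output)
```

View pics/c1.png

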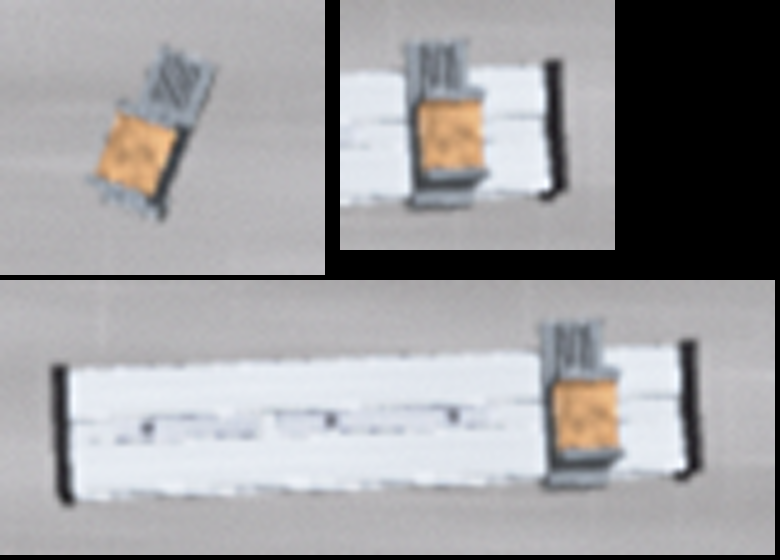

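Enlarged view: the grey loose rest (crop centre around 140,150 → top px 233,190) has its thumb plate to the upper right. The mate sits with its thumb plate up (away). The rail strip shows three dark dots and a pale gap at about crop x 268.

```bash
cat > h.py <<'E'
import numpy as np
from scipy.optimize import least_squares
from scipy.spatial.transform import Rotation as Ro
K={'top':(404.0787,318.411,194.1824,np.array([[0.025037953120064016,-0.9996864850209874,-0.00018047143924495437],[-0.9979494475947703,-0.02498380915603363,-0.05892969816101005],[0.05890671395393167,0.0016555803930360339,-0.9982621189370615]]),np.array([0.10518656578995714,0.45869646028120403,0.9825186073037763])),
'scene':(362.1304,319.10085,202.16782,np.array([[-0.3863170965640154,-0.9223395455308139,0.006990254098447136],[-0.595143354084308,0.24346842948610278,-0.7658508418307385],[0.7046726112114972,-0.30002147688720937,-0.6429802675158767]]),np.array([0.28290650396959544,0.28667334652568344,0.6477921225011988]))}
def proj(X,c='top'):
    f,cx,cy,R,t=K[c]; p=np.atleast_2d(X)@R.T+t
    return p[:,:2]/p[:,2:]*f+[cx,cy]
def ray(u,v,z,c='top'):
    f,cx,cy,R,t=K[c]; d=R.T@np.array([(u-cx)/f,(v-cy)/f,1]); o=-R.T@t
    return o+d*(z-o[2])/d[2]
E
python3 - <<'E'
from h import *
T=[(44,15),(44,-15)]; C=[(6,15),(6,-15),(-26,-15),(-26,15)]
def fit(px,zb,g,hc):
    px=np.array(px,float)
    def mod(p):
        c,s=np.cos(p[2]),np.sin(p[2])
        P=[(p[0]+(x*c-y*s)/1e3,p[1]+(x*s+y*c)/1e3,zb+h) for (x,y),h in zip(T+C,[.008]*2+[hc]*4)]
        return proj(np.array(P))
    r=least_squares(lambda p:(mod(p)-px).ravel(),g)
    return r.x,r.fun.reshape(-1,2).round(1).tolist(),r.cost
def o(l,x,y,ox=0): return [((a-ox)/5+x,b/5+y) for a,b in l]
rest=o([(165,45),(217,68),(182,128),(163,200)][:2]+[(120,113),(182,128),(163,200),(97,180)],205,160)
mate=o([(405,40),(463,40),(418,98),(482,95),(484,170),(420,175)],370,115,340)
for hc in (.036,.042,.048):
    print(hc,'rest',fit(rest,.013,[.45,.2,-.4],hc)); print('mate',fit(mate,.028,[.6,-.2,0],hc))
for n,p,z in [('capL far',(52,367),.034),('capL near',(62,503),.034),('capR far',(697,340),.034),('capR near',(702,470),.034),('edgeFL',(75,368),.028),('edgeFR',(535,353),.028),('edgeNL',(75,500),.028),('edgeNR',(540,480),.028),('d1',(148,428),.028),('d2',(330,420),.028),('d3',(454,415),.028),('gap',(268,425),.028)]:
    print(n,ray(p[0]/5+275,(p[1]-280)/5+115,z).round(4))
E
```

```text
0.036 rest (array([ 0.46555795,  0.3163245 , -0.30234013]), [[-0.8, 0.2], [0.3, -0.5], [0.5, 0.2], [0.0, 1.2], [-0.7, -0.5], [0.6, -0.5]], np.float64(2.0812965098229137))
mate (array([ 0.59003267, -0.05352004,  0.06740579]), [[-0.3, -0.4], [0.4, -0.9], [-0.1, 1.1], [-0.3, 1.2], [0.1, -0.4], [0.2, -0.8]], np.float64(2.417563653820495))
0.042 rest (array([ 0.46527687,  0.31535048, -0.28735601]), [[-0.7, 0.3], [0.5, -0.6], [0.3, 0.2], [-0.1, 1.0], [-0.6, -0.5], [0.6, -0.4]], np.float64(1.7107077688561487))
mate (array([ 0.58923471, -0.05269423,  0.05450331]), [[-0.4, -0.1], [0.3, -0.5], [-0.1, 0.9], [-0.1, 1.1], [0.1, -0.4], [0.1, -1.0]], np.float64(1.81787710886316))
0.048 rest (array([ 0.4649966 ,  0.31437334, -0.27238271]), [[-0.6, 0.4], [0.7, -0.6], [0.1, 0.1], [-0.2, 0.9], [-0.5, -0.5], [0.5, -0.3]], np.float64(1.5067995813576214))
mate (array([ 0.5884319 , -0.05186853,  0.04192568]), [[-0.5, 0.1], [0.2, -0.1], [0.0, 0.6], [0.1, 1.0], [0.1, -0.4], [0.0, -1.2]], np.float64(1.617954060302306))
capL far [0.6034 0.2008 0.034 ]
capL near [0.5369 0.1939 0.034 ]
capR far [ 0.6246 -0.1132  0.034 ]
capR near [ 0.5608 -0.1164  0.034 ]
edgeFL [0.6045 0.19   0.028 ]
edgeFR [ 0.6176 -0.0353  0.028 ]
edgeNL [0.5394 0.1881 0.028 ]
edgeNR [ 0.5549 -0.0387  0.028 ]
d1 [0.5757 0.1534 0.028 ]
d2 [0.5819 0.0645 0.028 ]
d3 [0.5859 0.0039 0.028 ]
gap [0.5787 0.0948 0.028 ]
```

```bash
cat >> h.py <<'E'
def tool(yaw,tilt=0): return Ro.from_euler('z',yaw)*Ro.from_euler('y',-tilt)*Ro.from_matrix(np.diag([-1.,1,-1]))
def rel(p0,R0,p,R):
    return (R0.inv().apply(np.array(p)-p0)*100).round(2).tolist(),(R0.inv()*R).as_rotvec().round(4).tolist()
def now():
    from rig import bot
    s=bot.read_state(); return np.array(s['position']),Ro.from_quat(s['tcp_rot'])
E
python3 - <<'E'
from h import *
p0,R0=now(); print(R0.as_matrix().round(3))
for p,y in [((.217,-.505,.50),None),((.38,-.40,.50),None),((.48,-.24,.50),1.4),((.52,0,.48),2.1),((.475,.318,.22),2.85)]:
    print(p,rel(p0,R0,p,R0 if y is None else tool(y+np.pi)))
E
```

```text
[[ 0.919  0.394 -0.   ]
 [ 0.394 -0.919  0.001]
 [ 0.    -0.001 -1.   ]]
(0.217, -0.505, 0.5) ([0.06, -0.04, -26.93], [0.0, 0.0, 0.0])
(0.38, -0.4, 0.5) ([19.18, -3.28, -26.92], [0.0, 0.0, 0.0])
(0.48, -0.24, 0.5) ([34.67, -14.05, -26.91], [-0.001, -0.0008, -0.9952])
(0.52, 0, 0.48) ([47.8, -34.53, -24.88], [-0.0007, -0.0012, -1.6952])
(0.475, 0.318, 0.22) ([56.18, -65.5, 1.16], [-0.0003, -0.0016, -2.4452])
```

apply_moves(
  steps=[
    [[0,0,-5],[0,0,0]],
    [[0,0,-10],[0,0,0]],
    [[0,0,-15],[0,0,0]],
    [[0,0,-20],[0,0,0]],
    [[0,0,-25],[0,0,0]],
    [[0,0,-27],[0,0,0]],
    [[0,0,-27],[0,0,0]],
  ],
  fingers=8.5,
  force=40,
)

```text
time: 0.8
position: [0.2135, -0.4982, 0.4766]
tcp_rot: [0.979, 0.201, 0.001, 0.016]
ft_force: [-0.5, -0.5, -0.0]
width: 0.992
```

apply_moves(
  steps=[
    [[0,0,0],[0,0,0]],
    [[0,0,0],[0,0,0]],
    [[4.8,-0.8,0],[0,0,0]],
    [[9.6,-1.6,0],[0,0,-0.1]],
    [[14.4,-2.4,0],[0,0,-0.2]],
    [[19.2,-3.3,0],[0,0,-0.3]],
    [[23.0,-6.0,0],[0,0,-0.45]],
    [[27.0,-8.7,0],[0,0,-0.6]],
    [[31.0,-11.4,0],[0,0,-0.75]],
    [[34.7,-14.0,0],[0,0,-0.9]],
    [[34.7,-14.0,0],[0,0,-1.0]],
    [[34.7,-14.0,0],[0,0,-1.0]],
  ],
)

```text
time: 2.0
position: [0.4779, -0.2321, 0.4688]
tcp_rot: [0.762, 0.648, -0.007, 0.012]
ft_force: [0.3, -0.1, 0.4]
width: 0.995
```

Run:
```python
from h import *
p0,R0=now(); print(p0)
for p,y in [((.50,-.1,.47),1.8),((.52,0,.46),2.1),((.51,.15,.35),2.5),((.475,.318,.22),2.85)]:
    print(p,rel(p0,R0,p,tool(y+np.pi)))
```

```text
[ 0.47789981 -0.23205877  0.46877765]
(0.5, -0.1, 0.47) ([13.38, 0.06, -0.47], [0.0051, 0.028, -0.3909])
(0.52, 0, 0.46) ([23.6, 0.41, 0.26], [0.0009, 0.0288, -0.6908])
(0.51, 0.15, 0.35) ([38.52, -3.1, 10.84], [-0.005, 0.0293, -1.0908])
(0.475, 0.318, 0.22) ([54.88, -9.39, 23.35], [-0.0104, 0.029, -1.4408])
```

apply_moves(
  steps=[
    [[4.5,0,0],[0,0,-0.13]],
    [[9,0,0],[0,0,-0.26]],
    [[13.4,0,0],[0,0,-0.39]],
    [[18.0,0.2,0],[0,0,-0.53]],
    [[22.5,0.4,1],[0,0,-0.67]],
    [[27,-0.6,4],[0,0,-0.8]],
    [[31.0,-1.5,7],[0,0,-0.93]],
    [[35,-2.5,9.5],[0,0,-1.05]],
    [[39,-3.2,12],[0,0,-1.15]],
    [[43,-4.8,15],[0,0,-1.25]],
    [[47,-6.4,18],[0,0,-1.35]],
    [[51,-8,21],[0,0,-1.44]],
  ],
)

```text
time: 3.2
position: [0.4855, 0.2694, 0.2484]
tcp_rot: [0.148, 0.989, -0.014, 0.006]
ft_force: [0.5, 1.0, 1.1]
width: 0.994
```

apply_moves(
  steps=[
    [[0,0,0],[0,0,0]],
    [[0,0,0],[0,0,0]],
    [[0,0,0],[0,0,0]],
  ],
)

```text
time: 3.5
position: [0.4868, 0.268, 0.2508]
tcp_rot: [0.15, 0.989, -0.014, 0.006]
ft_force: [0.0, -0.3, 0.0]
width: 0.992
```

Run:
```python
from h import *
from rig import bot
import cv2
p0,R0=now(); print(p0,R0.as_quat(), bot.read_state()['joint_pos'])
a=bot.camera("top")["color"]; b=bot.camera("scene")["color"]
z=lambda i,y,x,w,h,f: cv2.resize(i[y:y+h,x:x+w],None,fx=f,fy=f,interpolation=cv2.INTER_CUBIC)
out=np.zeros((560,800,3),np.uint8)
out[:250,:400]=z(a,150,200,80,50,5); out[:250,400:800]=z(b,200,205,80,50,5); out[255:555,:800]=z(a,115,280,160,60,5)
cv2.imwrite("pics/c2.png",out)
```

```text
[0.48681861 0.26802128 0.25076766] [ 0.1496073   0.98862605 -0.01394431  0.00646067] [ 0.36866864  0.26793443  0.08333182  1.38880356 -0.0306268   0.66908653]
```

View pics/c2.png

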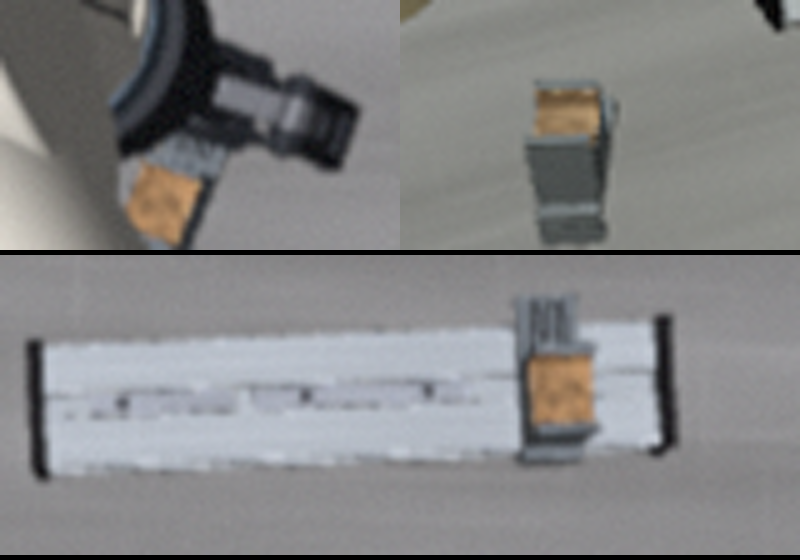

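The crop shows the rest from the robot's side: near prong edge (scene px 230–245, 228) and hook foot (234–246, 249), so the jaw is away from the robot. The strip gap is at top px about (328.6, 144.6). Now a joint fit over both cameras.

Run:
```python
from h import *
T=[(44,15,21),(44,-15,21),(6,15,53),(6,-15,53),(-26,-15,53),(-26,15,53)]
S=[(-31,15,62),(-31,-15,62),(11,15,62),(11,-15,62),(-37,15,0),(-37,-15,0)]
tp=np.array([(165,45),(217,68),(120,113),(182,128),(163,200),(97,180)])/5+[205,160]
sp=(np.array([(527,140),(600,138),(537,80),(603,80),(543,243),(604,243)])-[400,0])/5+[205,200]
def W(p,L):
    c,s=np.cos(p[2]),np.sin(p[2]); L=np.array(L)/1e3
    return np.c_[p[0]+L[:,0]*c-L[:,1]*s,p[1]+L[:,0]*s+L[:,1]*c,L[:,2]]
f=lambda p:np.r_[proj(W(p,T))-tp,proj(W(p,S),'scene')-sp].ravel()
r=least_squares(f,[.46,.315,-.3],loss='soft_l1'); print(r.x); print(f(r.x).reshape(-1,2).round(1).tolist())
r2=least_squares(lambda p:f(p)[12:],[.46,.315,-.3]); print('scene only',r2.x)
p=r.x; c,s=np.cos(p[2]),np.sin(p[2]); g=np.array([p[0]-.010*c,p[1]-.010*s]); print('pillar',g)
p0,R0=now()
for z in (.10,.016): print(rel(p0,R0,[*g,z],tool(p[2])))
print('gap',ray(328.6,144.6,.028))
```

```text
[ 0.46559743  0.31566416 -0.31371442]
[[-0.3, 0.1], [0.8, -0.4], [0.5, -0.0], [-0.0, 1.1], [-0.9, -0.5], [0.4, -0.7], [-0.0, 0.6], [-1.2, 0.3], [-0.1, 0.1], [-0.4, -0.6], [0.5, 0.7], [1.2, -0.0]]
scene only [ 0.46598151  0.31490745 -0.34536593]
pillar [0.45608549 0.3187501 ]
([4.72, 4.31, 14.94], [-0.0247, 0.0179, 0.0136])
([4.87, 4.52, 23.34], [-0.0247, 0.0179, 0.0136])
gap [0.57718443 0.09473167 0.028     ]
```

apply_moves(
  steps=[
    [[2.4,2.2,3],[-0.025,0.018,0.014]],
    [[4.7,4.3,6],[-0.025,0.018,0.014]],
    [[4.7,4.3,9],[-0.025,0.018,0.014]],
    [[4.7,4.3,12],[-0.025,0.018,0.014]],
    [[4.7,4.3,14],[-0.025,0.018,0.014]],
    [[4.7,4.3,15],[-0.025,0.018,0.014]],
    [[4.7,4.3,15],[-0.025,0.018,0.014]],
    [[4.7,4.3,15],[-0.025,0.018,0.014]],
  ],
)

```text
time: 4.4
position: [0.456, 0.3194, 0.0998]
tcp_rot: [0.155, 0.988, 0.0, 0.0]
ft_force: [0.1, 0.2, -0.2]
width: 0.993
```

Run:
```python
from h import *
from rig import bot
import cv2
p0,R0=now(); print(p0,(R0.inv()*tool(-.31)).as_rotvec())
print(rel(p0,R0,[.4561,.3187,.016],tool(-.31)))
b=bot.camera("scene")["color"]; cv2.imwrite("pics/c3.png",cv2.resize(b[180:260,190:290],None,fx=5,fy=5,interpolation=cv2.INTER_CUBIC))
```

```text
[0.45600463 0.31944599 0.09976917] [ 6.64848081e-04 -9.95353091e-05 -1.96054536e-03]
([-0.03, -0.07, 8.38], [0.0007, -0.0001, -0.002])
```

View pics/c3.png

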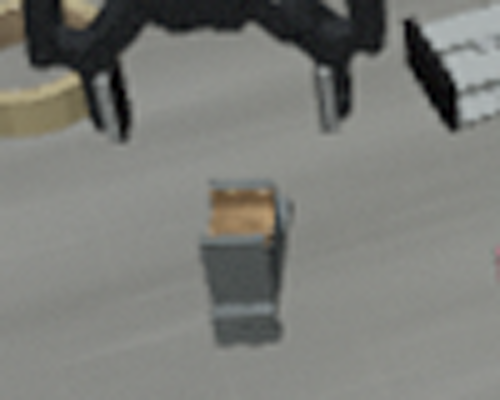

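The open fingers (crop 110,130 and 330,120) straddle the rest (240,260) centrally, so I descend and grip.

apply_moves(
  steps=[
    [[0,0,3],[0,0,0]],
    [[0,0,5.5],[0,0,0]],
    [[0,0,7.2],[0,0,0]],
    [[0,0,8.3],[0,0,0]],
    [[0,0,8.3],[0,0,0]],
    [[0,0,8.3],[0,0,0]],
  ],
)

```text
time: 5.05
position: [0.4556, 0.3199, 0.0166]
tcp_rot: [0.155, 0.988, 0.0, -0.0]
ft_force: [-0.2, 0.5, 1.0]
width: 0.998
```

apply_moves(
  steps=[
    [[0,0,0],[0,0,0]],
    [[0,0,0],[0,0,0]],
    [[0,0,0],[0,0,0]],
    [[0,0,0],[0,0,0]],
    [[0,0,0],[0,0,0]],
    [[0,0,0],[0,0,0]],
    [[0,0,0],[0,0,0]],
    [[0,0,0],[0,0,0]],
    [[0,0,0],[0,0,0]],
    [[0,0,0],[0,0,0]],
  ],
  fingers=2.5,
  force=40,
)

```text
time: 6.05
position: [0.4553, 0.3198, 0.0162]
tcp_rot: [0.155, 0.988, 0.0, -0.0]
ft_force: [-0.5, -0.2, 6.4]
width: 0.346
```

Gripped (opening 29.5 mm). Now lift and compute the hooking approach.

```bash
cat >> h.py <<'E'
RY=.065; RO=np.array([.5813,.041,.028])
def rail(x,y,z): return RO+Ro.from_euler('z',RY).apply(np.array([x,y,z])/1e3)
def torail(p): return Ro.from_euler('z',-RY).apply(p-RO)*1e3
E
python3 - <<'E'
from h import *
p0,R0=now(); th=np.radians(15)
for q in [(-28,105,130),(-28,105,40),(-28,105,9.2)]:
    print(q,rail(*q).round(4),rel(p0,R0,rail(*q),tool(RY,th)))
q1=rail(-28,105,130)
print(rel(q1,tool(RY,th),rail(-28,105,9.2),tool(RY,th)),'fwd 10mm',rel(q1,tool(RY,th),rail(-18,105,130),tool(RY,th)))
E
```

```text
(-28, 105, 130) [0.5465 0.144  0.158 ] ([-14.05, -13.95, -14.19], [-0.0487, -0.2591, -0.3737])
(-28, 105, 40) [0.5465 0.144  0.068 ] ([-14.06, -13.95, -5.19], [-0.0487, -0.2591, -0.3737])
(-28, 105, 9.2) [0.5465 0.144  0.0372] ([-14.06, -13.96, -2.11], [-0.0487, -0.2591, -0.3737])
([3.13, 0.0, 11.67], [0.0, 0.0, 0.0]) fwd 10mm ([-0.97, 0.0, 0.26], [0.0, 0.0, 0.0])
```

apply_moves(
  steps=[
    [[0,0,-1],[0,0,0]],
    [[0,0,-4],[0,0,0]],
    [[0,0,-8],[0,0,0]],
    [[0,0,-12],[0,0,0]],
    [[0,0,-12],[0,0,0]],
  ],
)

```text
time: 6.55
position: [0.4572, 0.3206, 0.1413]
tcp_rot: [0.155, 0.988, 0.002, 0.003]
ft_force: [1.5, 0.4, -2.5]
width: 0.346
```

apply_moves(
  steps=[
    [[-3,-3,-1],[-0.006,-0.03,-0.05]],
    [[-6,-6,-2],[-0.013,-0.07,-0.1]],
    [[-9,-9,-2.2],[-0.02,-0.12,-0.17]],
    [[-12,-12,-2.2],[-0.03,-0.17,-0.25]],
    [[-14.0,-14.0,-2.2],[-0.04,-0.22,-0.32]],
    [[-14.0,-14.0,-2.2],[-0.049,-0.259,-0.374]],
    [[-14.0,-14.0,-2.2],[-0.049,-0.259,-0.374]],
    [[-14.0,-14.0,-2.2],[-0.049,-0.259,-0.374]],
    [[-14.0,-14.0,-2.2],[-0.049,-0.259,-0.374]],
    [[-14.0,-14.0,-2.2],[-0.049,-0.259,-0.374]],
  ],
)

```text
time: 7.55
position: [0.5458, 0.1441, 0.1574]
tcp_rot: [-0.033, 0.991, 0.004, 0.13]
ft_force: [-0.3, 0.7, -2.4]
width: 0.342
```

Run:
```python
from h import *
p0,R0=now(); T=tool(RY,np.radians(15)); print(p0,torail(p0),(R0.inv()*T).as_rotvec())
for q in [(-28,105,40),(-28,105,9.2)]: print(rel(p0,R0,rail(*q),T))
```

```text
[0.54577468 0.1441225  0.15741294] [-28.75205604 105.21224756 129.41293824] [ 6.81295162e-05 -1.72934524e-03  5.69528493e-04]
([2.23, -0.02, 8.66], [0.0001, -0.0017, 0.0006])
([3.02, -0.02, 11.64], [0.0001, -0.0017, 0.0006])
```

Orientation is within 0.1°. Next, descend to just above the rail and look.

apply_moves(
  steps=[
    [[0.8,0,3],[0,0,0]],
    [[1.5,0,6],[0,0,0]],
    [[2.2,0,8.6],[0,-0.002,0]],
    [[2.6,0,10.2],[0,-0.002,0]],
    [[2.9,0,11.2],[0,-0.002,0]],
    [[3.02,0,11.64],[0,-0.002,0]],
    [[3.02,0,11.64],[0,-0.002,0]],
    [[3.02,0,11.64],[0,-0.002,0]],
  ],
)

```text
time: 8.35
position: [0.5471, 0.1437, 0.0381]
tcp_rot: [-0.032, 0.991, 0.004, 0.132]
ft_force: [0.8, 0.4, -2.3]
width: 0.346
```

Run:
```python
from h import *
from rig import bot
import cv2
p0,R0=now(); print(p0,torail(p0),bot.read_state()['ft_force'])
b=bot.camera("scene")["color"]; cv2.imwrite("pics/c4.png",cv2.resize(b[140:230,240:360],None,fx=6,fy=6,interpolation=cv2.INTER_CUBIC))
```

```text
[0.54711353 0.14369613 0.03807824] [-27.44372495 104.69982087  10.07823917] [ 0.82722261  0.38359845 -2.31668143]
```

View pics/c4.png

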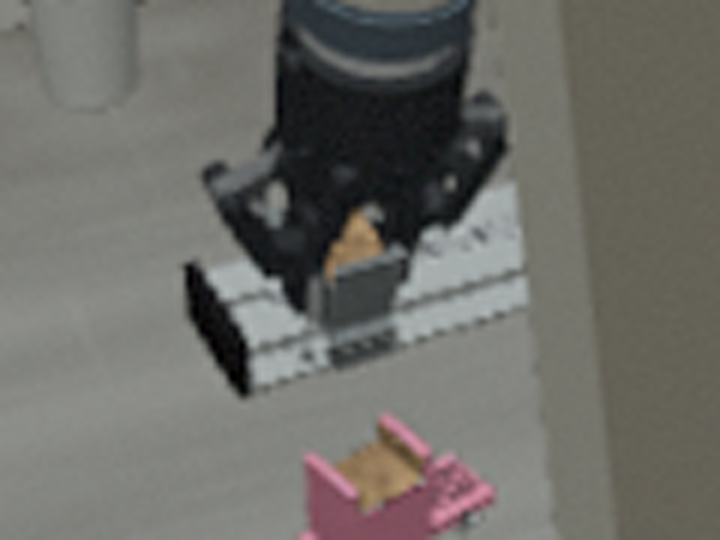

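```bash
cat >> h.py <<'E'
def restpt(p0,R0,L,tcp=(-11,0,3.2)):
    # L in seat frame (mm); tcp position in the seat frame
    Rr=R0*Ro.from_matrix(np.diag([-1.,1,-1])); return p0+Rr.apply((np.array(L,float)-tcp)/1e3)
E
python3 - <<'E'
from h import *
p0,R0=now()
c=lambda X:((proj(X,'scene')-[240,140])*6).round(0).tolist()
for n,L in [('hookbot',[(-37,15,-13),(-37,-15,-13)]),('soleNear top',[(-37,15,8),(-37,-15,8)]),('prong top',[(-31,15,49),(-31,-15,49)])]:
    print(n,c(restpt(p0,R0,L)), torail(restpt(p0,R0,L)).round(1).tolist())
print('edge',c(np.array([rail(-30,150,0),rail(-30,105,0),rail(-30,30,0)])),'bench',c(np.array([rail(-30,105,-28)])))
print('lip', torail(restpt(p0,R0,[(-25,0,-8),(-25,0,-13)])))
E
```

```text
hookbot [[328.0, 373.0], [389.0, 354.0]] [[-48.2, 119.6, -12.2], [-48.2, 89.6, -12.2]]
soleNear top [[331.0, 345.0], [394.0, 326.0]] [[-53.7, 119.6, 8.1], [-53.7, 89.6, 8.1]]
prong top [[332.0, 276.0], [397.0, 257.0]] [[-58.6, 119.6, 49.3], [-58.6, 89.6, 49.3]]
edge [[247.0, 348.0], [340.0, 320.0], [490.0, 275.0]] bench [[342.0, 368.0]]
lip [[-37.94948196 104.64114314  -4.19866216]
 [-36.64274113 104.64093247  -9.02488515]]
```

apply_moves(
  steps=[
    [[0.025,0,0.09],[0,0,0]],
    [[0.025,0,0.09],[0,0,0]],
    [[-0.27,0,0.17],[0,0,0]],
    [[-0.56,0,0.25],[0,0,0]],
    [[-0.75,0,0.3],[0,0,0]],
    [[-0.85,0,0.325],[0,0,0]],
    [[-0.85,0,0.325],[0,0,0]],
    [[-0.85,0,0.325],[0,0,0]],
  ],
)

```text
time: 9.2
position: [0.5555, 0.1441, 0.0362]
tcp_rot: [-0.032, 0.991, 0.004, 0.131]
ft_force: [0.7, 1.2, -0.9]
width: 0.346
```

```bash
cat > s.py <<'E'
from h import *
from rig import bot
s=bot.read_state(); p0,R0=now(); print(s['time'],torail(p0).round(2),'F rail',Ro.from_euler('z',-RY).apply(s['ft_force']).round(2),'tq',s['wrist_torque'].round(2),'w',round(s['width']*85.4,1), 'tilt',(R0*Ro.from_matrix(np.diag([-1.,1,-1]))).as_euler('ZYX').round(4))
E
python3 s.py
```

```text
9.2 [-19.07 104.56   8.24] F rail [ 0.82  1.18 -0.91] tq [0.01 0.38 0.02] w 29.5 tilt [ 6.540e-02 -2.626e-01 -2.000e-04]
```

apply_moves(
  steps=[
    [[-0.018,0,-0.068],[0,0,0]],
    [[-0.12,0,-0.04],[0,0,0]],
    [[-0.21,0,-0.015],[0,0,0]],
    [[-0.31,0,0.01],[0,0,0]],
    [[-0.41,0,0.035],[0,0,0]],
    [[-0.41,0,0.035],[0,0,0]],
    [[-0.41,0,0.035],[0,0,0]],
  ],
)

```text
time: 9.9
position: [0.5596, 0.1444, 0.037]
tcp_rot: [-0.032, 0.991, 0.004, 0.131]
ft_force: [-0.6, -0.2, -2.2]
width: 0.347
```

```bash
python3 s.py
```

```text
9.9 [-14.94 104.55   9.  ] F rail [-0.57 -0.17 -2.16] tq [-0.01  0.36  0.02] w 29.7 tilt [ 6.540e-02 -2.627e-01 -2.000e-04]
```

Lip has passed the edge with no force. Continue in gently until the wall touches.

apply_moves(
  steps=[
    [[-0.08,0,0.02],[0,0,0]],
    [[-0.16,0,0.042],[0,0,0]],
    [[-0.22,0,0.058],[0,0,0]],
    [[-0.22,0,0.058],[0,0,0]],
    [[-0.22,0,0.058],[0,0,0]],
  ],
)

```text
time: 10.4
position: [0.5619, 0.1445, 0.0371]
tcp_rot: [-0.032, 0.991, 0.004, 0.131]
ft_force: [0.1, 0.4, -1.6]
width: 0.345
```

```bash
python3 s.py
```

```text
10.4 [-12.66 104.55   9.06] F rail [ 0.09  0.37 -1.58] tq [-0.02  0.38 -0.  ] w 29.5 tilt [ 6.530e-02 -2.628e-01 -2.000e-04]
```

apply_moves(
  steps=[
    [[-0.05,0,0.013],[0,0,0]],
    [[-0.1,0,0.026],[0,0,0]],
    [[-0.15,0,0.039],[0,0,0]],
    [[-0.15,0,0.039],[0,0,0]],
    [[-0.15,0,0.039],[0,0,0]],
  ],
)

```text
time: 10.9
position: [0.5634, 0.1446, 0.0371]
tcp_rot: [-0.032, 0.991, 0.004, 0.131]
ft_force: [-0.0, 0.1, -1.2]
width: 0.344
```

```bash
python3 s.py
```

```text
10.9 [-11.13 104.56   9.08] F rail [-0.02  0.08 -1.24] tq [-0.06  0.4   0.02] w 29.3 tilt [ 6.530e-02 -2.628e-01 -2.000e-04]
```

apply_moves(
  steps=[
    [[-0.05,0,0.013],[0,0,0]],
    [[-0.1,0,0.026],[0,0,0]],
    [[-0.15,0,0.039],[0,0,0]],
    [[-0.15,0,0.039],[0,0,0]],
    [[-0.15,0,0.039],[0,0,0]],
  ],
)

```text
time: 11.4
position: [0.5639, 0.1446, 0.0366]
tcp_rot: [-0.032, 0.991, 0.004, 0.13]
ft_force: [-5.3, -0.7, 0.5]
width: 0.343
```

```bash
python3 s.py
```

```text
11.4 [-10.65 104.56   8.58] F rail [-5.37 -0.35  0.54] tq [-0.14  1.47 -0.03] w 29.3 tilt [ 0.0654 -0.2607 -0.0003]
```

Firm contact at about the expected place: x force -5.4 N, 2 mm beyond prediction, so the lip is under the flange. Back off slightly and lower the tilt to about 11.5° before letting go.

apply_moves(
  steps=[
    [[0.07,0,0.0],[0,0,0]],
    [[0.09,0,0.025],[0,0.02,0]],
    [[0.11,0,0.05],[0,0.04,0]],
    [[0.132,0,0.077],[0,0.06,0]],
    [[0.132,0,0.077],[0,0.06,0]],
    [[0.132,0,0.077],[0,0.06,0]],
  ],
)

```text
time: 12.0
position: [0.5642, 0.1446, 0.036]
tcp_rot: [-0.032, 0.994, 0.003, 0.101]
ft_force: [-0.4, 0.1, -2.4]
width: 0.347
```

```bash
python3 s.py
```

```text
12.0 [-10.35 104.54   8.01] F rail [-0.37  0.15 -2.36] tq [0.03 0.46 0.01] w 29.7 tilt [ 6.530e-02 -2.034e-01 -2.000e-04]
```

apply_moves(
  steps=[
    [[0,0,0],[0,0,0]],
    [[0,0,0],[0,0,0]],
    [[0,0,0],[0,0,0]],
    [[0,0,0],[0,0,0]],
    [[0,0,-2],[0,0,0]],
    [[0,0,-5],[0,0,0]],
    [[0,0,-8],[0,0,0]],
    [[0,0,-8],[0,0,0]],
    [[0,0,-8],[0,0,0]],
  ],
  fingers=5.0,
)

```text
time: 12.9
position: [0.5481, 0.1437, 0.115]
tcp_rot: [-0.032, 0.994, 0.003, 0.102]
ft_force: [-0.5, -0.0, 0.1]
width: 0.585
```

```bash
python3 s.py
python3 - <<'E'
from h import *
from rig import bot
import cv2
b=bot.camera("scene")["color"]; a=bot.camera("top")["color"]
o=np.zeros((540,720,3),np.uint8); o[:]=cv2.resize(b[140:230,240:360],None,fx=6,fy=6,interpolation=cv2.INTER_CUBIC)
cv2.imwrite("pics/c5.png",o); cv2.imwrite("pics/top5.png",a)
E
```

```text
12.9 [-26.42 104.6   87.01] F rail [-0.53  0.02  0.06] tq [-0.02  0.17 -0.01] w 50.0 tilt [ 6.540e-02 -2.046e-01 -2.000e-04]
```

View pics/c5.png

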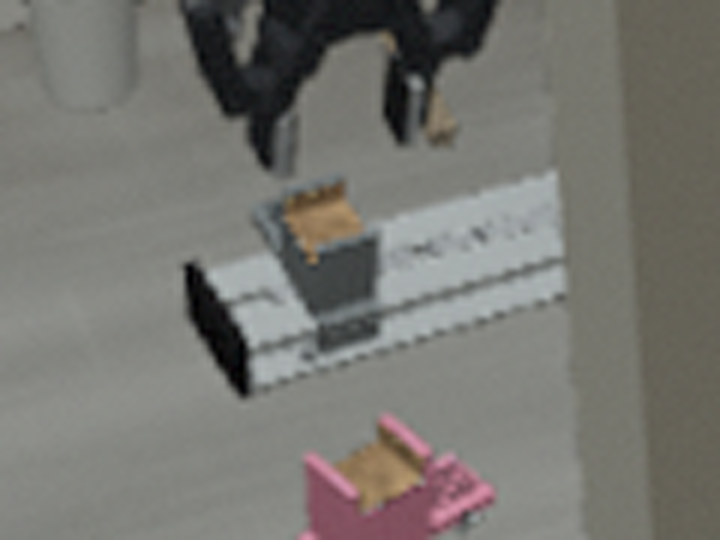

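The rest sits hooked and tilted on the rail (crop px 320–380, 180–350), aligned with it. Next, shut the fingers and go above the thumb plate.

Run:
```python
from h import *
p0,R0=now()
for q in [(31,104.6,87),(31,104.6,24)]: print(rel(p0,R0,rail(*q),tool(RY,0)))
```

```text
([-5.73, 0.01, 1.02], [-0.0002, 0.2017, 0.0003])
([-4.47, 0.01, 7.19], [-0.0002, 0.2017, 0.0003])
```

apply_moves(
  steps=[
    [[-3,0,0.3],[0,0.1,0]],
    [[-5.73,0,1.02],[0,0.202,0]],
    [[-5.73,0,1.02],[0,0.202,0]],
    [[-5.73,0,1.02],[0,0.202,0]],
    [[-5.5,0,2.2],[0,0.202,0]],
    [[-5.1,0,4.2],[0,0.202,0]],
    [[-4.7,0,6.0],[0,0.202,0]],
    [[-4.47,0,7.19],[0,0.202,0]],
    [[-4.47,0,7.19],[0,0.202,0]],
    [[-4.47,0,7.19],[0,0.202,0]],
  ],
  fingers=0,
)

```text
time: 14.0
position: [0.6056, 0.1474, 0.0536]
tcp_rot: [-0.033, 0.999, -0.0, 0.001]
ft_force: [-0.7, 0.0, 0.6]
width: 0.003
```

```bash
python3 s.py
```

```text
14.0 [ 31.19 104.64  25.63] F rail [-0.72  0.07  0.65] tq [-0.03 -0.05 -0.  ] w 0.3 tilt [ 0.0654 -0.0016 -0.0002]
```

apply_moves(
  steps=[
    [[0,0,0.15],[0,0,0]],
    [[0,0,0.3],[0,0,0]],
    [[0,0,0.45],[0,0,0]],
    [[0,0,0.6],[0,0,0]],
    [[0,0,0.6],[0,0,0]],
    [[0,0,0.6],[0,0,0]],
  ],
)

```text
time: 14.6
position: [0.6064, 0.1474, 0.0473]
tcp_rot: [-0.033, 0.999, -0.0, 0.001]
ft_force: [1.7, -0.2, 3.0]
width: 0.002
```

```bash
python3 s.py
```

```text
14.6 [ 31.98 104.58  19.27] F rail [ 1.72 -0.33  3.02] tq [ 0.02 -0.34  0.01] w 0.1 tilt [ 0.0653 -0.0018 -0.0002]
```

Contact at z ≈ 19 mm with 3 N, as predicted. Press on, a millimetre at a time.

apply_moves(
  steps=[
    [[0,0,0.1],[0,0,0]],
    [[0,0,0.2],[0,0,0]],
    [[0,0,0.3],[0,0,0]],
    [[0,0,0.3],[0,0,0]],
    [[0,0,0.3],[0,0,0]],
  ],
)

```text
time: 15.1
position: [0.6074, 0.1475, 0.045]
tcp_rot: [-0.033, 0.999, -0.0, 0.002]
ft_force: [3.6, -0.4, 6.8]
width: 0.0
```

```bash
python3 s.py
```

```text
15.1 [ 32.93 104.55  16.98] F rail [ 3.62 -0.6   6.75] tq [ 0.03 -0.77 -0.03] w 0.0 tilt [ 0.0652 -0.0041 -0.0002]
```

apply_moves(
  steps=[
    [[0,0,0.1],[0,0,0]],
    [[0,0,0.2],[0,0,0]],
    [[0,0,0.3],[0,0,0]],
    [[0,0,0.3],[0,0,0]],
  ],
)

```text
time: 15.5
position: [0.6081, 0.1475, 0.0428]
tcp_rot: [-0.033, 0.999, 0.0, 0.003]
ft_force: [4.1, -0.6, 11.5]
width: -0.002
```

```bash
python3 s.py
```

```text
15.5 [ 33.7  104.53  14.76] F rail [ 4.06 -0.9  11.52] tq [-0.   -0.96 -0.  ] w -0.2 tilt [ 0.0652 -0.006  -0.0001]
```

apply_moves(
  steps=[
    [[0,0,0.1],[0,0,0]],
    [[0,0,0.2],[0,0,0]],
    [[0,0,0.3],[0,0,0]],
    [[0,0,0.3],[0,0,0]],
  ],
)

```text
time: 15.9
position: [0.6053, 0.1474, 0.0372]
tcp_rot: [-0.033, 0.999, -0.0, -0.0]
ft_force: [0.0, -0.4, -0.2]
width: -0.001
```

```bash
python3 s.py
```

```text
15.9 [ 30.85 104.57   9.21] F rail [ 0.   -0.39 -0.21] tq [-0.04 -0.05 -0.  ] w -0.1 tilt [ 0.0653  0.0009 -0.0003]
```

apply_moves(
  steps=[
    [[0,0,0.1],[0,0,0]],
    [[0,0,0.2],[0,0,0]],
    [[0,0,0.2],[0,0,0]],
  ],
)

```text
time: 16.2
position: [0.6058, 0.1474, 0.0361]
tcp_rot: [-0.033, 0.999, -0.0, 0.0]
ft_force: [-1.6, -0.2, 4.4]
width: -0.003
```

```bash
python3 s.py
```

```text
16.2 [ 31.35 104.59   8.11] F rail [-1.65 -0.14  4.44] tq [-0.02  0.42  0.03] w -0.3 tilt [ 0.0654 -0.0006 -0.0002]
```

Force dropped to 0 at z ≈ 9, and the plate now supports at 8.1 mm, its flat height, so it has snapped. Rise, then straddle the pillar loosely to push it.

apply_moves(
  steps=[
    [[0,0,-2],[0,0,0]],
    [[0,0,-5],[0,0,0]],
    [[0,0,-7.5],[0,0,0]],
    [[1.8,0,-7.5],[0,0,0]],
    [[3.5,0,-7.5],[0,0,0]],
    [[3.5,0,-7.5],[0,0,0]],
    [[3.5,0,-7.5],[0,0,0]],
    [[3.5,0,-7.5],[0,0,0]],
  ],
  fingers=5.5,
)

```text
time: 17.0
position: [0.5717, 0.1451, 0.1108]
tcp_rot: [-0.033, 0.999, -0.0, 0.001]
ft_force: [-0.0, -0.8, -0.2]
width: 0.642
```

```bash
python3 s.py;  python3 - <<'E'
from h import *
from rig import bot
import cv2
b=bot.camera("scene")["color"]; cv2.imwrite("pics/c6.png",cv2.resize(b[140:230,240:360],None,fx=6,fy=6,interpolation=cv2.INTER_CUBIC))
E
```

```text
17.0 [ -2.83 104.55  82.81] F rail [-0.06 -0.78 -0.23] tq [-0.01  0.02 -0.05] w 54.8 tilt [ 0.0653 -0.0012 -0.0002]
```

View pics/c6.png

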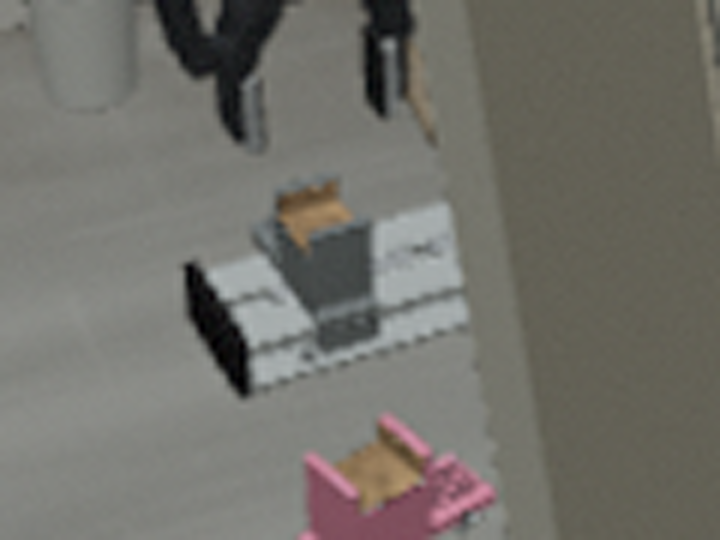

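Run:
```python
from h import *
c=lambda X:((proj(X,'scene')-[240,140])*6).round(0).tolist()
for th in (0,10):
  t=np.radians(th); 
  for s in [(1,0),] if th==0 else [(2,5.8)]:
    f=lambda x,y,z: rail(s[0]+x*np.cos(t)-z*np.sin(t),104.6+y,s[1]+x*np.sin(t)+z*np.cos(t))
    for n,L in [('prongN',[(-31,15,49),(-31,-15,49)]),('prongF',[(11,15,49),(11,-15,49)]),('hookbot',[(-37,15,-13),(-37,-15,-13)])]: print(th,n,c(np.array([f(*l) for l in L])))
```

```text
0 prongN [[306.0, 240.0], [369.0, 222.0]]
0 prongF [[268.0, 189.0], [331.0, 172.0]]
0 hookbot [[317.0, 359.0], [378.0, 340.0]]
10 prongN [[312.0, 249.0], [376.0, 231.0]]
10 prongF [[274.0, 185.0], [337.0, 168.0]]
10 hookbot [[313.0, 355.0], [375.0, 336.0]]
```

Near prong edge moved from about (380,237) to (372,225), matching the predicted change from 10° tilt to flat. Go down around the pillar.

apply_moves(
  steps=[
    [[0,0,3],[0,0,0]],
    [[0,0,5.5],[0,0,0]],
    [[0,0,7.0],[0,0,0]],
    [[0,0,7.5],[0,0,0]],
    [[0,0,7.5],[0,0,0]],
    [[0,0,7.5],[0,0,0]],
  ],
)

```text
time: 17.65
position: [0.5717, 0.1452, 0.0366]
tcp_rot: [-0.033, 0.999, -0.0, 0.001]
ft_force: [0.3, 0.6, 1.1]
width: 0.641
```

apply_moves(
  steps=[
    [[0,0,0],[0,0,0]],
    [[0,0,0],[0,0,0]],
    [[0,0,0],[0,0,0]],
    [[0,0,0],[0,0,0]],
    [[0,0,0],[0,0,0]],
  ],
  fingers=3.4,
  force=20,
)

```text
time: 18.15
position: [0.5711, 0.1451, 0.0361]
tcp_rot: [-0.033, 0.999, -0.0, 0.001]
ft_force: [-0.5, -0.0, -0.1]
width: 0.396
```

```bash
python3 s.py
```

```text
18.15 [ -3.43 104.58   8.08] F rail [-0.5   0.02 -0.15] tq [-0.01  0.06  0.02] w 33.8 tilt [ 0.0654 -0.001  -0.0002]
```

apply_moves(
  steps=[
    [[0,-0.2,0],[0,0,0]],
    [[0,-0.5,0],[0,0,0]],
    [[0,-0.8,0],[0,0,0]],
    [[0,-1.1,0],[0,0,0]],
    [[0,-1.4,0],[0,0,0]],
    [[0,-1.7,0],[0,0,0]],
    [[0,-2.0,0],[0,0,0]],
    [[0,-2.3,0],[0,0,0]],
    [[0,-2.6,0],[0,0,0]],
    [[0,-2.8,0],[0,0,0]],
  ],
)

```text
time: 19.15
position: [0.5729, 0.1169, 0.036]
tcp_rot: [-0.033, 0.999, -0.0, 0.0]
ft_force: [0.6, 2.4, 1.1]
width: 0.395
```

```bash
python3 s.py
```

```text
19.15 [-3.45 76.33  7.98] F rail [0.71 2.33 1.09] tq [0.54 0.02 0.04] w 33.8 tilt [ 0.0653 -0.0009 -0.0002]
```

Sliding with 2.3 N. Now slowly through the slot's range.

apply_moves(
  steps=[
    [[0,-0.12,0],[0,0,0]],
    [[0,-0.24,0],[0,0,0]],
    [[0,-0.36,0],[0,0,0]],
    [[0,-0.48,0],[0,0,0]],
    [[0,-0.6,0],[0,0,0]],
    [[0,-0.72,0],[0,0,0]],
    [[0,-0.84,0],[0,0,0]],
    [[0,-0.96,0],[0,0,0]],
    [[0,-1.08,0],[0,0,0]],
    [[0,-1.2,0],[0,0,0]],
  ],
)

```text
time: 20.15
position: [0.5736, 0.1051, 0.0359]
tcp_rot: [-0.033, 0.999, -0.0, 0.0]
ft_force: [0.2, 2.4, 1.9]
width: 0.398
```

```bash
python3 s.py
```

```text
20.15 [-3.47 64.42  7.91] F rail [0.32 2.42 1.95] tq [0.55 0.03 0.03] w 34.0 tilt [ 0.0653 -0.0007 -0.0003]
```

apply_moves(
  steps=[
    [[0,-0.12,0],[0,0,0]],
    [[0,-0.24,0],[0,0,0]],
    [[0,-0.36,0],[0,0,0]],
    [[0,-0.48,0],[0,0,0]],
    [[0,-0.6,0],[0,0,0]],
    [[0,-0.72,0],[0,0,0]],
  ],
)

```text
time: 20.75
position: [0.5741, 0.0979, 0.0359]
tcp_rot: [-0.033, 0.999, -0.0, 0.0]
ft_force: [0.4, 1.0, 1.6]
width: 0.401
```

```bash
python3 s.py
```

```text
20.75 [-3.5  57.2   7.89] F rail [0.47 0.94 1.61] tq [0.46 0.04 0.05] w 34.3 tilt [ 0.0653 -0.0007 -0.0003]
```

apply_moves(
  steps=[
    [[0,-0.12,0],[0,0,0]],
    [[0,-0.24,0],[0,0,0]],
    [[0,-0.36,0],[0,0,0]],
    [[0,-0.48,0],[0,0,0]],
    [[0,-0.6,0],[0,0,0]],
  ],
)

```text
time: 21.25
position: [0.5745, 0.0919, 0.0359]
tcp_rot: [-0.033, 0.999, -0.0, 0.0]
ft_force: [-0.3, 2.1, 0.7]
width: 0.395
```

```bash
python3 s.py
```

```text
21.25 [-3.48 51.22  7.89] F rail [-0.18  2.1   0.67] tq [ 0.42  0.01 -0.02] w 33.8 tilt [ 0.0653 -0.0007 -0.0003]
```

apply_moves(
  steps=[
    [[0,-0.12,0],[0,0,0]],
    [[0,-0.24,0],[0,0,0]],
    [[0,-0.36,0],[0,0,0]],
    [[0,-0.48,0],[0,0,0]],
    [[0,-0.6,0],[0,0,0]],
  ],
)

```text
time: 21.75
position: [0.5747, 0.0882, 0.0363]
tcp_rot: [-0.033, 0.999, 0.002, 0.001]
ft_force: [-1.8, 15.5, 6.9]
width: 0.399
```

```bash
python3 s.py
```

```text
21.75 [-3.53 47.52  8.29] F rail [-0.83 15.62  6.86] tq [3.51 0.5  0.08] w 34.1 tilt [ 0.0669 -0.0012  0.0045]
```

Firm stop: 15.6 N at about 144 mm left of the mate, where the strip gap appears. A gentle push back confirms whether the pin is captured both ways.

apply_moves(
  steps=[
    [[0,0.2,0],[0,0,0]],
    [[0,0.4,0],[0,0,0]],
    [[0,0.55,0],[0,0,0]],
    [[0,0.7,0],[0,0,0]],
    [[0,0.85,0],[0,0,0]],
    [[0,1.0,0],[0,0,0]],
    [[0,1.1,0],[0,0,0]],
  ],
)

```text
time: 22.45
position: [0.5742, 0.0969, 0.0359]
tcp_rot: [-0.033, 0.999, -0.0, 0.0]
ft_force: [-0.6, -3.6, 1.2]
width: 0.398
```

```bash
python3 s.py
```

```text
22.45 [-3.43 56.2   7.93] F rail [-0.83 -3.54  1.21] tq [-0.8   0.03  0.03] w 34.0 tilt [ 0.0651 -0.0008 -0.0007]
```

apply_moves(
  steps=[
    [[0,0.1,0],[0,0,0]],
    [[0,0.15,0],[0,0,0]],
    [[0,0.15,0],[0,0,0]],
  ],
)

```text
time: 22.75
position: [0.5742, 0.0974, 0.0361]
tcp_rot: [-0.032, 0.999, -0.001, 0.0]
ft_force: [-0.9, -7.3, 1.6]
width: 0.403
```

```bash
python3 s.py
```

```text
22.75 [-3.45 56.73  8.14] F rail [-1.4  -7.23  1.56] tq [-1.51  0.1  -0.02] w 34.4 tilt [ 0.0644 -0.0008 -0.0026]
```

Stiff in both directions, so the pin is in the slot. Unload, open, rise and look.

apply_moves(
  steps=[
    [[0,-0.2,0],[0,0,0]],
    [[0,-0.33,0],[0,0,0]],
    [[0,-0.33,0],[0,0,0]],
  ],
)

```text
time: 23.05
position: [0.5743, 0.0953, 0.0359]
tcp_rot: [-0.033, 0.999, 0.0, 0.0]
ft_force: [-0.2, -0.1, -0.3]
width: 0.399
```

apply_moves(
  steps=[
    [[0,0,0],[0,0,0]],
    [[0,0,0],[0,0,0]],
    [[0,0,0],[0,0,0]],
    [[0,0,-2],[0,0,0]],
    [[0,0,-6],[0,0,0]],
    [[0,0,-10],[0,0,0]],
    [[2,2,-14],[0,0,0]],
    [[6,6,-16],[0,0,0]],
    [[9,10,-16],[0,0,0]],
    [[9,14,-16],[0,0,0]],
    [[9,14,-16],[0,0,0]],
    [[9,14,-16],[0,0,0]],
  ],
  fingers=5.5,
)

```text
time: 24.25
position: [0.4748, 0.2301, 0.196]
tcp_rot: [-0.034, 0.999, -0.0, 0.001]
ft_force: [0.3, -0.1, 0.3]
width: 0.646
```

```bash
python3 s.py;  python3 - <<'E'
from h import *
from rig import bot
import cv2
b=bot.camera("scene")["color"]; a=bot.camera("top")["color"]
z=lambda i,y,x,w,h,f: cv2.resize(i[y:y+h,x:x+w],None,fx=f,fy=f,interpolation=cv2.INTER_CUBIC)
o=np.zeros((600,800,3),np.uint8); o[:300,:800]=z(a,115,275,160,60,5); o[300:,:]=z(b,145,250,160,60,5)
cv2.imwrite("pics/c7.png",o)
E
```

```text
24.25 [-94.03 195.57 167.97] F rail [ 0.27 -0.14  0.35] tq [-0.03 -0.02  0.01] w 55.1 tilt [ 0.0681 -0.0012 -0.0003]
```

View pics/c7.png

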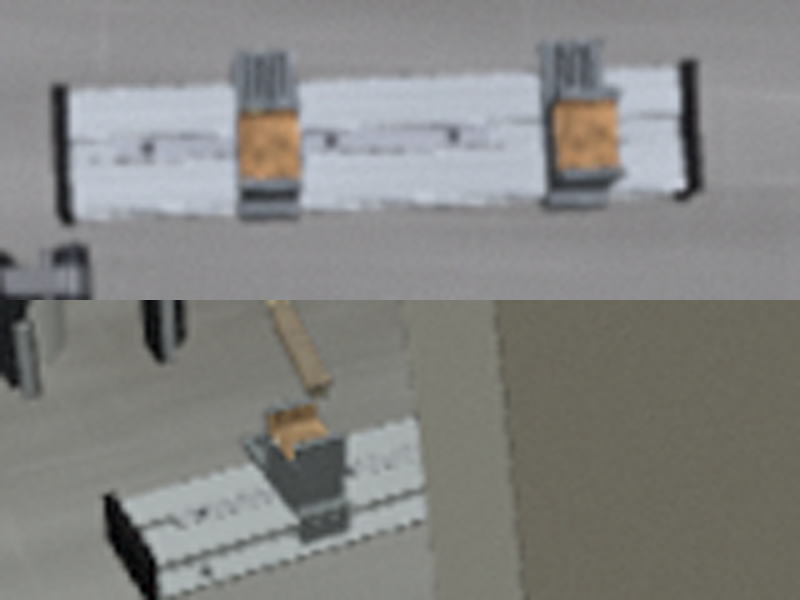

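The top view shows the rest at crop (268,130), over the strip gap. It lies flat, parallel to the mate at (580,130) and the same way round, and the gripper is clear. Handing in.

```bash
python3 -c "
from rig import bot
print(bot.hand_in())"
```

```text
the job is handed in; nothing more can be done
None
```

The loose rest is clipped to the rail to the left of the mate, the same way round, with its pin in the index slot. I handed the job in at about 24 s.

- **Hooking:** I gripped the pillar and took it in tilted 15°. The lip went under the near edge, and the hook wall touched at about 5 N, roughly 2 mm beyond where the pictures had put it.
- **Clipping:** I pressed the thumb plate with shut fingers. The force rose to about 11.5 N, slightly above the 7 to 10 N expected, then dropped to 0 as the jaw snapped. The plate then bore at its flat height of 8 mm.
- **Sliding:** It moved along the rail with 1 to 2.5 N and came to a firm stop at 15.6 N, about 145 mm left of the mate. Pushing it back also met a stop, with the force rising to 7 N over the last half millimetre, so the pin is held both ways.
- **Play in the slot:** By fingertip position it moved about 4 to 5 mm between the two stops, against a nominal 3 mm. I put the difference down to finger and arm give.
- **Last picture:** The rest lies flat over the strip gap, parallel to the mate, and the gripper is clear of everything. I did not re-image the handpiece and the other bench items at the end, but the arm did not go near them and met no unexpected force.

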